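Clamp the sprung telescopic rod and draw it out to its length mark

ROBOT

A 7-joint arm with a two-finger parallel gripper is mounted at the origin on the work surface. World frame = base frame: x ahead of the robot, y to its left, z up, the work surface at z = 0. Lengths are in m, angles in rad, forces in N, time in s.
With the tool pointing down it reaches from about 0.35 to 0.9 m from the base axis. Payload 19.9 kg.
Tool frame: the origin (TCP) lies at the centre of the arm's flange, where the gripper is bolted on; the fingertips stand 173 mm ahead of it and the grasp point (between the pads) lies 155 mm ahead of it; z points along the fingers, x is the direction in which the jaws open and shut, and the axes are right-handed (so a half turn about z gives the same grasp; the last joint's range is limited). The gripper opens to 85 mm and grips with 20 to 120 N. Pads are 22 mm wide; open, the fingers measure 114 mm over their backs; the gripper's body (76 mm by 85 mm) begins 54 mm behind the grasp point. The pads swing forward as they close: fully open they stand 13 mm farther back than shut.
Start: joints at [-1.242, 0.417, -0.01, 1.614, 0.005, 1.111, -0.053], TCP at [0.226, 0.583, 0.405] pointing down, gripper open.
Joint ranges: [-2.81, 2.81], [-0.39, 2.02], [-1.27, 1.25], [0.06, 2.57], [-1.19, 4.33], [0.19, 2], [-2.82, 2.82]. Speed limits (rad/s): [1.89, 1.89, 2.39, 2.39, 3.01, 3.01, 3.01].

INTERFACE

Orientations are given as a unit quaternion [w, x, y, z].
In Python, from rig import sensors, eyes, job_done gives the robot as it stands.
- The arm moves only by the shell command python3 -m crank 'ROWS' [FORCE]. ROWS is JSON, a list of rows, each a list of 7 numbers: the turn, a rotation vector about the tool's x, y, z in degrees, then the shift along the tool's x, y, z in cm, then the gripper's target within -1 to 1 (shut at 1, half-way at 0, fully open at -1). In form: [[wx, wy, wz, dx, dy, dz, jaw], ...]. A call has 1 to 5 rows; each row shifts and turns the commanded pose from where the row before left it, along the tool's axes as they then stand; what a row does not reach is not made up. A row lasts 1/10 s, in which the tool goes at most 50 mm and 8.59 degrees, less where a joint would pass 70% of its speed; a pose out of reach is approached as far as the arm can. A call with a gripper value outside its range is refused whole. The fingers move at their own pace and stop on an object; FORCE is the grip in N (left out, the last holds). Time passes only in rows, so rows that do not move let the fingers close. It gives the time, the measured TCP pose, the force and the opening at its end, in the units of the state.
- sensors.sense(): the state, without advancing time (a new reading comes with each control period).
- eyes.snapshot(name): name is "side" or "top" or "wrist"; returns a dict with "img" (400x640x3 uint8, red, green, blue), "intrinsics" (3x3 intrinsics, pixels), "pose" (4x4, takes a point from camera to world coordinates). Camera axes: x right, y up, looking along -z (the intrinsics and any distortion apply to the point x, -y, -z); pixel columns grow to the right and rows downward; lengths in m; the calibration is good to about 2 mm. A picture is of the moment at which its call begins. There is no depth.
- job_done(): hands the job in, once; it reports no verdict.
The state is a dict: "time": time; "qpos": joint angles; "dq": joint speeds; "joint_efforts": joint torques, N m; "tool_pos": TCP position; "tcp_rot": TCP orientation; "contact_force": force on the tool from outside, world axes, zero at the start; "wrist_torque": the same for the moment, N m; "finger_gap": opening from 0.0 (shut) to 1.0 (fully open).
Only numpy, scipy, OpenCV 4.12 (cv2) and the standard library are available. Lean on these libraries where they do the work, as an engineer would, in place of code of your own. Each camera call takes 0.05 s, during which the arm holds its last target. There are 200 camera calls.

TASK

On the lab bench a sprung telescopic rod lies loose in the channel of the yoke vise: crank the vise clockwise until its jaw is down on the square tube and grips it firmly. Then take the rod by its pull spool and draw it out against its spring until the spool's outer disc stands straight above the pointer on the rule below, and finish holding it there: do not let go. The tube must stay where it is clamped, and leave the other things on the bench undisturbed, and do not shift the pointer.

Things in the scene. Friction and masses are not known exactly. Their poses are not given: they have to be found in the camera images.
- vise: Blue yoke vise fixed to the bench; origin at the centre of the underside of its 150 x 160 mm base, z up. A channel 27 mm wide runs along its y axis, floor 75 mm above the bench, 120 mm long, 12 mm high sides. Two posts at x = +-40 mm carry a crossbar (96 mm along x, 34 mm along y, z = 147 to 169 mm); the jaw (24 x 45 mm steel pad) comes down from it in the middle, and the crank turns on top of it about the vise's own z axis
- crank_axis (a point): Point on the crank's upright axis (over the vise's origin), at the height of the middle of the crank's knob, 214.5 mm above the bench
- crank_knob (a point): Middle of the crank's upright wooden knob: a freely spinning cylinder, 18 mm across and 48 mm tall (z = 188 to 236 mm), 48 mm from the crank axis; the steel crank arm below it has its top at 188 mm. It goes round in a level circle and does not rise or sink
- crank (a joint): Turn of the crank, rad, growing clockwise seen from above (tightening), stop at 8.4; at 0 the knob is on the vise's +y side, at 1.57 on its +x side. Starts at 0.3 to 2.5. 20 mm of jaw per turn: it touches the tube at 6.3, then its spring backing gives 30 N per further rad; 1 rad past touching is firm, more up to the stop does no harm. Needs 5 N at the knob, up to 10 N when tight; stays where left
- jaw_face (a point): Middle of the underside of the jaw, a 24 x 45 x 12 mm steel pad with a stiff spring behind it (10 N/mm); it touches the tube's top at 99 mm above the bench
- tube_mid (a point): Centre of the square aluminium tube, 24 x 24 mm, 215 mm long, that lies loose in the vise's channel along the vise's y axis, its own axis 87 mm above the bench; whole instrument about 0.7 kg. Site axes: x across, y along the tube away from the rod (the rod comes out towards -y), z up
- rod_grip (a point): Middle of the pull spool at the rod's outer end, on the rod's axis, 87 mm above the bench: an aluminium spool, waist 18 mm across and 36 mm long between two discs 34 mm across and 6 mm thick. Meant to be pinched across the waist from above. y axis along the rod, the rod comes out towards -y; it cannot turn
- rod_disc (a point): Centre of the spool's outer disc, half-way through its thickness, on the rod's axis, 21 mm further out (towards -y) than rod_grip
- rod (a joint): How far the rod is drawn out, m; 0 is fully in (the start), stop at 0.095. The inner spring pulls it back with about 3.6 N at 0 and 60 N/m more with travel (7.8 N at 0.07); let go, it springs back
- pointer_tip (a point): Top of the length mark: a brass pointer, 26 mm wide across the rule with a 4 mm thick blade on top, set on the steel rule that is fixed to the tube and runs under the rod, along it. The tip stands 40 mm below the rod's axis (47 mm above the bench), between 35 and 80 mm further out than the disc at the start. Axes as tube_mid. Not to be moved
- reagent_mid (a point): Bystander, leave alone: small amber reagent bottle with cap, 56 mm across, 130 mm tall; its centre
- beaker_mid (a point): Bystander, leave alone: glass beaker, 70 mm across, 90 mm tall; its centre
- jar_mid (a point): Bystander, leave alone: squat white jar with cap, 64 mm across, 80 mm tall; its centre
- dish_mid (a point): Bystander, leave alone: shallow white dish, 100 mm across, 20 mm tall; its centre
- washbottle_mid (a point): Bystander, leave alone: white plastic bottle, 66 mm across, 150 mm tall; its centre
- spanner_grip (a point): Bystander, leave alone: spanner lying flat, 150 mm long; middle of its handle
- driver_grip (a point): Bystander, leave alone: screwdriver lying flat, 160 mm long; middle of its handle
Not all that is in view belongs to the job. Several things have the shape of the vise; the one meant has the colours described above.

How it is judged:
By the outcome, as a careful person would: the job done as asked, in the order asked, and still so for the second after the job is handed in, while the arm keeps its last pose, push and grip.
It also fails if it takes over 51 s, if anything falls off the work surface, if the arm or the gripper's body presses on something with over 40 N, if the wrist force passes 120 N, or if a joint passes its speed limit or range.

## Working session

There is one attempt and no reset: what is moved stays moved. The work goes in short steps, Python scripts to look and compute and a shell command to move; the robot and the scene stay as the last step left them, time stands still between calls to the robot, and variables do not carry over. Pictures are saved under pics/ and viewed, about 8 in all and at most 12, crops included, and the job is handed in when it is done.

```bash
ls; mkdir -p pics
cat > h.py <<'E'
import numpy as np, cv2
from rig import sensors, eyes, job_done
def snap(n,f=None):
    s=eyes.snapshot(n)
    if f: cv2.imwrite('pics/'+f,s['img'][:,:,::-1])
    return s
def ray(s,u,v):
    K=np.array(s['intrinsics']);T=np.array(s['pose'])
    d=np.linalg.solve(K,[u,v,1.]);d=T[:3,:3]@(d*[1,-1,-1]);return T[:3,3],d
def onz(s,u,v,z):
    o,d=ray(s,u,v);return o+d*(z-o[2])/d[2]
def proj(s,p):
    K=np.array(s['intrinsics']);T=np.array(s['pose'])
    c=T[:3,:3].T@(np.array(p)-T[:3,3]);q=K@(c*[1,-1,-1]);return q[:2]/q[2]
E
python3 - <<'E'
from h import *
import pickle
a=snap('top','top.png');b=snap('side','side.png')
pickle.dump((a,b),open('s0.pkl','wb'))
print(a.keys());print(a['pose'],b['pose'],a['intrinsics']);print(sensors.sense())
E
```

```text
pics
dict_keys(['img', 'intrinsics', 'pose'])
[[-0.02755567  0.99636142 -0.08065117  0.36651104]
 [-0.99961366 -0.02717226  0.00584775  0.0181275 ]
 [ 0.003635    0.08078115  0.99672523  1.34102937]
 [ 0.          0.          0.          1.        ]] [[ 0.92509284  0.20989367 -0.31646151  0.15693488]
 [-0.37965312  0.52913683 -0.75886608 -0.77370227]
 [ 0.00817026  0.82216718  0.56918747  0.76386623]
 [ 0.          0.          0.          1.        ]] [[405.68897659   0.         318.31619043]
 [  0.         405.68897659 197.11831306]
 [  0.           0.           1.        ]]
{'time': 0.1, 'qpos': array([-1.24150881,  0.41793154, -0.01032321,  1.61412478,  0.00465195,
        1.11067893, -0.05302243]), 'dq': array([ 0.00081008, -0.00202316, -0.00021498, -0.00195651,  0.00017775,
       -0.00115001, -0.00162222]), 'joint_efforts': array([ 9.04654880e-04, -8.65808558e+01,  6.79339394e-01, -4.35634625e+01,
        1.89939584e-02,  4.92933745e-03, -2.41585917e-05]), 'tool_pos': array([0.22640374, 0.58242139, 0.40410729]), 'tcp_rot': array([ 3.30253657e-04,  8.25337878e-01,  5.64638888e-01, -4.51467548e-04]), 'contact_force': array([-0.56117329,  0.4134633 , -0.25072986]), 'wrist_torque': array([ 0.02599059,  0.00671017, -0.0443103 ]), 'finger_gap': 0.99898061405575}
```

View pics/top.png

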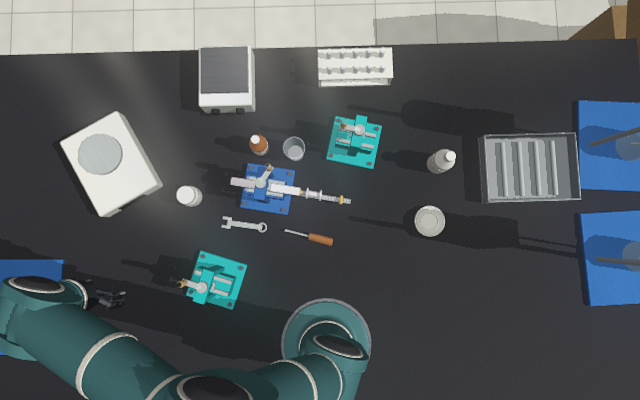

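View pics/side.png

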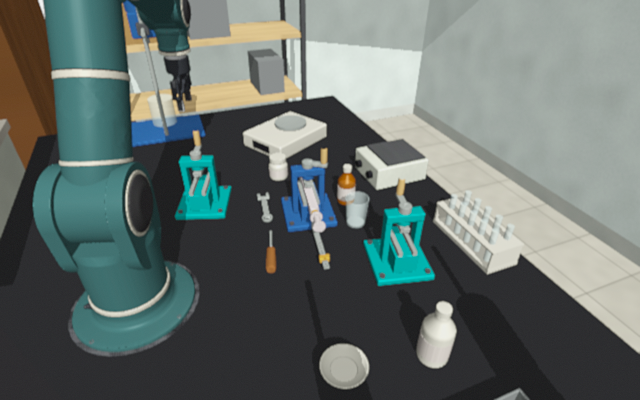

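Run:
```python
from h import *
import pickle
a,b=pickle.load(open('s0.pkl','rb'))
A=cv2.resize(a['img'][140:240,220:370],None,fx=5,fy=5,interpolation=cv2.INTER_CUBIC)[:,:,::-1]
cv2.imwrite('pics/crop.png',A)
hsv=cv2.cvtColor(a['img'],cv2.COLOR_RGB2HSV)
m=cv2.inRange(hsv,(104,120,60),(120,255,255));m[:,:225]=0;m[:,310:]=0;m[:155]=0;m[225:]=0
c=np.argwhere(m)[:,::-1].astype(np.float32)
print(len(c),cv2.minAreaRect(c))
for q in cv2.boxPoints(cv2.minAreaRect(c)): print(q,onz(a,*q,0.01))
```

```text
1420 ((266.98651123046875, 188.58108520507812), (49.155296325683594, 45.86731719970703), 9.462322235107422)
[238.973   207.16217] [0.44824635 0.27159966 0.01      ]
[246.51353 161.91891] [0.59764574 0.24487902 0.01      ]
[295. 170.] [0.56630854 0.08496096 0.01      ]
[287.45947 215.24326] [0.4173688  0.11310083 0.01      ]
```

View pics/crop.png

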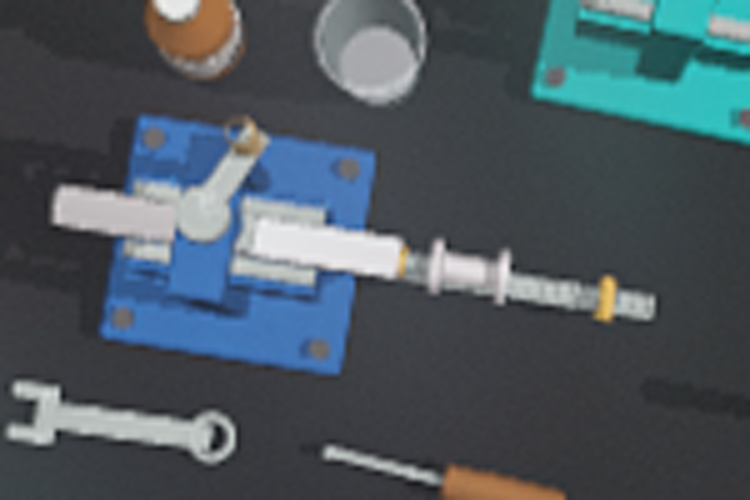

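Run:
```python
from h import *
import pickle
a,b=pickle.load(open('s0.pkl','rb'))
f=lambda u,v,z:onz(a,220+u/5,140+v/5,z)
C=np.array([.507,.179]);t=-np.radians(11)
vx=np.array([np.cos(t),np.sin(t)]);vy=np.array([-np.sin(t),np.cos(t)])
for n,u,v,z in [('knob',248,135,.236),('hub',203,215,.19),('tubeend',405,258,.087),('tubeback',53,205,.099),('disc',503,276,.087),('disc_in',436,266,.087),('ptr',607,299,.047)]:
    p=f(u,v,z)[:2]; d=p-C; print(n,p.round(4),'vise',(d@vx).round(4),(d@vy).round(4), np.arctan2(d@vx,d@vy))
s=sensors.sense()
```

```text
knob [0.5426 0.1432] vise 0.0418 -0.0284 2.1674460464350616
hub [0.5045 0.1749] vise -0.0016 -0.0045 -2.795317410415437
tubeend [0.4866 0.064 ] vise 0.0019 -0.1167 3.124986149276685
tubeback [0.5241 0.2795] vise -0.0023 0.1019 -0.0229165397507068
disc [0.4738 0.0035] vise 0.0009 -0.1786 3.1368256693398964
disc_in [0.4811 0.0449] vise 0.0002 -0.1366 3.1402938380168988
ptr [ 0.4606 -0.063 ] vise 0.0006 -0.2465 3.1389987192632867
```

```bash
M="python3 -m crank"
python3 -m crank '[[0,0,0,0,0,-1,-1],[0,0,0,-2,3,-0.5,-1],[0,0,0,-2,3,-0.3,-1],[0,0,0,-2,3,-0.2,-1],[0,0,0,-2,3,-0.2,-1]]' 80 >/dev/null
python3 -m crank '[[0,0,0,-2,3,-0.2,-1],[0,0,0,-2,3,-0.2,-1],[0,0,0,-2,3,-0.2,-1],[0,0,0,-2,3,-0.2,-1],[0,0,0,-2,3,-0.2,-1]]'  >/dev/null
python3 -m crank '[[0,0,0,-2,3,-0.2,-1],[0,0,0,-2,3,-0.2,-1],[0,0,0,-2,3,-0.2,-1],[0,0,0,-2,3,-0.2,-1],[0,0,0,-1.8,3.2,0,-1]]'
python3 -m crank '[[0,0,8,0,0,0,-1],[0,0,8,0,0,0,-1],[0,0,8,0,0,0,-1],[0,0,8,0,0,0,-1],[0,0,8,0,0,0,-1]]' >/dev/null
python3 -m crank '[[0,0,8,0,0,0,-1],[0,0,8,0,0,0,-1],[0,0,8,0,0,0,-1],[0,0,8,0,0,0,-1],[0,0,7.5,0,0,0,-1]]'
python3 -m crank '[[0,0,0,0,0,0,-1],[0,0,0,0,0,0,-1]]'
cat >> h.py <<'E'
from scipy.spatial.transform import Rotation as Ro
def st():
    s=sensors.sense();R=Ro.from_quat(s['tcp_rot'],scalar_first=True).as_matrix()
    print('t',s['time'],'p',s['tool_pos'].round(4),'xang',np.degrees(np.arctan2(R[1,0],R[0,0])).round(2),'z',R[:,2].round(3),'F',s['contact_force'].round(1),'gap',round(s['finger_gap'],3));return s['tool_pos'],R
E
python3 - <<'E'
from h import *
import pickle
st();print(sensors.sense()['qpos'].round(2))
w=snap('wrist','w1.png');t=snap('top');pickle.dump((w,t),open('s1.pkl','wb'))
print(proj(w,[.542,.143,.236]),proj(w,[.506,.177,.19]))
E
```

```text
time: 1.6
tool_pos: [0.5196, 0.1691, 0.4458]
tcp_rot: [-0.0, 0.825, 0.565, 0.001]
contact_force: [0.5, 0.7, -0.3]
finger_gap: 0.999
time: 2.6
tool_pos: [0.5191, 0.1705, 0.4453]
tcp_rot: [-0.0, 0.995, -0.096, 0.0]
contact_force: [-0.7, -0.9, -0.3]
finger_gap: 0.998
time: 2.8
tool_pos: [0.519, 0.1706, 0.4451]
tcp_rot: [-0.0, 0.996, -0.091, 0.0]
contact_force: [0.4, 0.3, -0.5]
finger_gap: 0.997
t 2.8 p [0.519  0.1706 0.4451] xang -10.5 z [ 0.  0. -1.] F [ 0.4  0.3 -0.5] gap 0.997
[-0.76  0.26  0.46  1.78 -0.12  1.14 -0.44]
[361.42007487 263.14803036] [302.20680142 203.20060895]
```

View pics/w1.png

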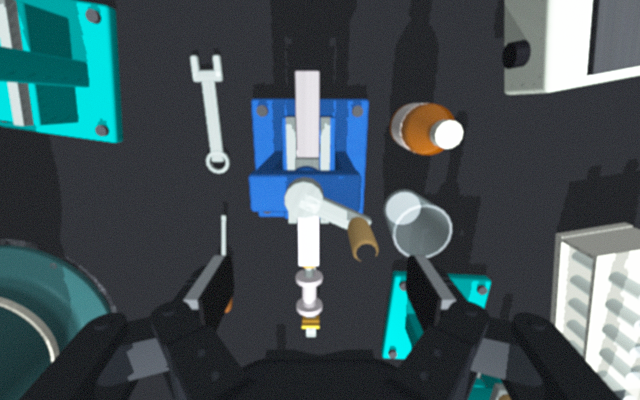

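Run:
```python
from h import *
import pickle
w,t=pickle.load(open('s1.pkl','rb'))
p,R=st()
for n,u,v,z in [('hub',305,200,.192),('knobtop',365,253,.236),('knobbot',360,221,.188),('disc_out',310,312,.087),('ptr',311,323,.047),('tubeback',307,71,.099)]:
    q=onz(w,u,v,z);g=p+R[:,2]*.155;print(n,q.round(4),'tool mm',((q-g)@R*1000).round(1))
print(w['pose'].round(3))
i=w['img'][185:345,260:410]
cv2.imwrite('pics/c2.png',cv2.resize(i,None,fx=3.7,fy=3.7,interpolation=cv2.INTER_CUBIC)[:,:,::-1])
```

```text
t 2.9 p [0.519  0.1705 0.4449] xang -10.56 z [ 0.  0. -1.] F [-0.2 -0.6  0. ] gap 0.997
hub [0.5089 0.1798 0.192 ] tool mm [-11.7  -7.2  97.9]
knobtop [0.5454 0.1501 0.236 ] tool mm [29.6 15.3 53.9]
knobbot [0.5488 0.153  0.188 ] tool mm [ 32.4  11.8 101.9]
disc_out [ 0.4741 -0.0039  0.087 ] tool mm [-12.2 179.8 202.9]
ptr [ 0.4647 -0.0542  0.047 ] tool mm [-12.3 230.9 242.9]
tubeback [0.5266 0.2798 0.099 ] tool mm [ -12.6 -108.7  190.9]
[[ 0.983  0.173  0.055  0.533]
 [-0.181  0.936  0.301  0.248]
 [ 0.001 -0.306  0.952  0.413]
 [ 0.     0.     0.     1.   ]]
```

View pics/c2.png

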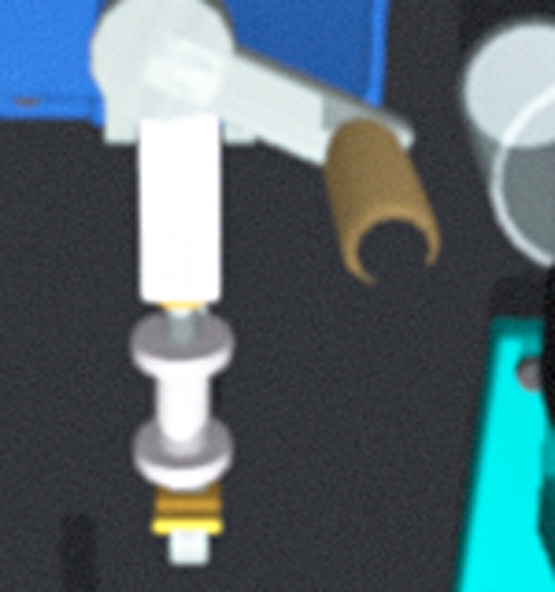

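```bash
python3 -m crank '[[0,0,0,1.5,0.8,0,-1],[0,0,0,1.55,0.75,0,-1],[0,0,0,0,0,2,-1],[0,0,0,0,0,2,-1],[0,0,0,0,0,2,-1]]' 60
python3 -m crank '[[0,0,0,0,0,1.6,-1],[0,0,0,0,0,0,0],[0,0,0,0,0,0,1],[0,0,0,0,0,0,1],[0,0,0,0,0,0,1]]' 
python3 -m crank '[[0,0,0,0,0,0,1],[0,0,0,0,0,0,1],[0,0,0,0,0,0,1],[0,0,0,0,0,0,1]]'
python3 - <<'E'
from h import *
import pickle
p,R=st()
w=snap('wrist','w2.png')
H=np.array([.5085,.1795,0]) ;print('knob rel hub tool mm',((p-H)@R*1000).round(1))
# round-number rows: from th0=119deg
k=lambda a:4.8*np.array([np.sin(np.radians(a)),-np.cos(np.radians(a))])
for a in range(119,479,9): print(a,(k(a+9)-k(a)).round(2).tolist(),end=' ')
E
```

```text
time: 3.4
tool_pos: [0.5462, 0.1494, 0.3841]
tcp_rot: [-0.0, 0.996, -0.093, 0.0]
contact_force: [0.1, 0.9, -0.6]
finger_gap: 1.001
time: 3.9
tool_pos: [0.5463, 0.1496, 0.3696]
tcp_rot: [-0.0, 0.996, -0.093, 0.001]
contact_force: [0.3, 0.2, 0.4]
finger_gap: 0.33
time: 4.3
tool_pos: [0.5464, 0.1495, 0.3694]
tcp_rot: [-0.0, 0.996, -0.094, 0.001]
contact_force: [0.3, -0.3, 5.9]
finger_gap: 0.196
t 4.3 p [0.5464 0.1495 0.3694] xang -10.74 z [ 0.001  0.    -1.   ] F [ 0.3 -0.3  5.9] gap 0.196
knob rel hub tool mm [  43.2   22.2 -369.4]
119 [-0.42, 0.63] 128 [-0.51, 0.56] 137 [-0.59, 0.47] 146 [-0.66, 0.37] 155 [-0.71, 0.26] 164 [-0.74, 0.15] 173 [-0.75, 0.03] 182 [-0.75, -0.09] 191 [-0.73, -0.2] 200 [-0.69, -0.31] 209 [-0.63, -0.42] 218 [-0.56, -0.51] 227 [-0.47, -0.59] 236 [-0.37, -0.66] 245 [-0.26, -0.71] 254 [-0.15, -0.74] 263 [-0.03, -0.75] 272 [0.09, -0.75] 281 [0.2, -0.73] 290 [0.31, -0.69] 299 [0.42, -0.63] 308 [0.51, -0.56] 317 [0.59, -0.47] 326 [0.66, -0.37] 335 [0.71, -0.26] 344 [0.74, -0.15] 353 [0.75, -0.03] 362 [0.75, 0.09] 371 [0.73, 0.2] 380 [0.69, 0.31] 389 [0.63, 0.42] 398 [0.56, 0.51] 407 [0.47, 0.59] 416 [0.37, 0.66] 425 [0.26, 0.71] 434 [0.15, 0.74] 443 [0.03, 0.75] 452 [-0.09, 0.75] 461 [-0.2, 0.73] 470 [-0.31, 0.69]
```

View pics/w2.png

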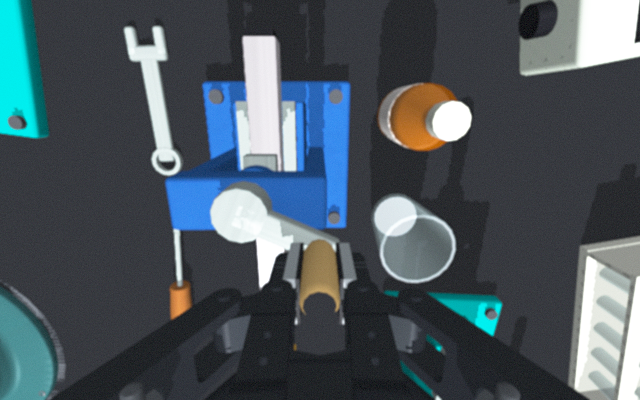

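```bash
python3 -m crank '[[0,0,0,-0.42,0.63,-0.1,1],[0,0,0,-0.51,0.56,-0.1,1],[0,0,0,-0.59,0.47,0,1],[0,0,0,-0.66,0.37,0,1],[0,0,0,-0.71,0.26,0,1]]' 
python3 -m crank '[[0,0,0,-0.74,0.15,0,1],[0,0,0,-0.75,0.03,0,1],[0,0,0,-0.75,-0.09,0,1],[0,0,0,0,0,0,1]]'
python3 - <<'E'
from h import *
p,R=st()
H=np.array([.5085,.1795,0]) ;print('knob rel hub tool mm',((p-H)@R*1000).round(1))
t=snap('top','t2.png')
E
```

```text
time: 4.85
tool_pos: [0.5134, 0.1308, 0.37]
tcp_rot: [0.001, 0.996, -0.094, 0.0]
contact_force: [7.6, -8.5, -15.3]
finger_gap: 0.195
time: 5.25
tool_pos: [0.4901, 0.1341, 0.3698]
tcp_rot: [0.002, 0.996, -0.094, -0.001]
contact_force: [-7.4, -13.3, -6.3]
finger_gap: 0.193
t 5.25 p [0.4901 0.1341 0.3698] xang -10.82 z [-0.003 -0.003 -1.   ] F [ -7.4 -13.3  -6.3] gap 0.193
knob rel hub tool mm [ -10.5   49.3 -369.6]
```

```bash
python3 -m crank '[[0,0,0,-0.88,0.05,0,1],[0,0,0,-0.69,-0.26,0,1],[0,0,0,-0.63,-0.42,0,1],[0,0,0,-0.56,-0.51,0,1],[0,0,0,-0.47,-0.59,0,1]]' 
python3 -m crank '[[0,0,0,-0.37,-0.66,0,1],[0,0,0,-0.26,-0.71,0,1],[0,0,0,-0.15,-0.74,0,1],[0,0,0,-0.03,-0.75,0,1],[0,0,0,0,0,0,1]]'
python3 - <<'E'
from h import *
p,R=st();f=sensors.sense()['contact_force']@R
H=np.array([.5085,.1795,0]) ;print('knob rel hub tool mm',((p-H)@R*1000).round(1),'F tool',f.round(1))
E
```

```text
time: 5.8
tool_pos: [0.4629, 0.1589, 0.37]
tcp_rot: [0.0, 0.996, -0.094, 0.001]
contact_force: [18.1, 0.6, -28.1]
finger_gap: 0.194
time: 6.3
tool_pos: [0.4605, 0.1884, 0.3699]
tcp_rot: [0.001, 0.996, -0.094, 0.0]
contact_force: [11.2, 1.8, -20.6]
finger_gap: 0.19
t 6.3 p [0.4605 0.1884 0.3699] xang -10.74 z [ 0.001 -0.002 -1.   ] F [ 11.2   1.8 -20.6] gap 0.19
knob rel hub tool mm [ -48.5    0.8 -370. ] F tool [10.6 -3.8 20.6]
```

```bash
python3 -m crank '[[0,0,0,0.13,-0.75,0.1,1],[0,0,0,0.22,-0.73,0.05,1],[0,0,0,0.31,-0.69,0,1],[0,0,0,0.42,-0.63,0,1],[0,0,0,0.51,-0.56,0,1]]' 
python3 -m crank '[[0,0,0,0.59,-0.47,0,1],[0,0,0,0.66,-0.37,0,1],[0,0,0,0.71,-0.26,0,1],[0,0,0,0.74,-0.15,0,1],[0,0,0,0.75,-0.03,0,1]]'
python3 - <<'E'
from h import *
p,R=st();f=sensors.sense()['contact_force']@R
H=np.array([.5085,.1795,0]) ;print('knob rel hub tool mm',((p-H)@R*1000).round(1),'F tool',f.round(1))
E
```

```text
time: 6.8
tool_pos: [0.482, 0.2184, 0.3695]
tcp_rot: [0.0, 0.996, -0.094, -0.0]
contact_force: [-3.4, -5.0, 5.3]
finger_gap: 0.199
time: 7.3
tool_pos: [0.5183, 0.2247, 0.3695]
tcp_rot: [0.0, 0.996, -0.093, -0.001]
contact_force: [-7.7, -2.6, 6.6]
finger_gap: 0.193
t 7.3 p [0.5183 0.2247 0.3695] xang -10.72 z [-0.001 -0.    -1.   ] F [-7.7 -2.6  6.6] gap 0.193
knob rel hub tool mm [   0.8  -46.1 -369.5] F tool [-7.1  3.9 -6.6]
```

```bash
python3 -m crank '[[0,0,0,0.75,0.09,0,1],[0,0,0,0.73,0.2,0,1],[0,0,0,0.69,0.31,0,1],[0,0,0,0.63,0.42,0,1],[0,0,0,0.56,0.51,0,1]]' 
python3 -m crank '[[0,0,0,0.47,0.59,0,1],[0,0,0,0.37,0.66,0,1],[0,0,0,0.26,0.71,0,1],[0,0,0,0.15,0.74,0,1],[0,0,0,0.03,0.75,0,1]]' 
python3 -m crank '[[0,0,0,-0.09,0.75,0,1],[0,0,0,-0.1,0.36,0,1],[0,0,0,0,0,0,1],[0,0,0,0,0,0,1]]'
python3 - <<'E'
from h import *
p,R=st();f=sensors.sense()['contact_force']@R
H=np.array([.5085,.1795,0]) ;d=((p-H)@R*1000).round(1);print('knob rel hub tool mm',d,'F tool',f.round(1))
print('theta',2*np.pi+np.arctan2(d[0]+.3,-(d[1]-2.3)))
E
```

```text
time: 7.8
tool_pos: [0.5482, 0.2039, 0.3695]
tcp_rot: [-0.0, 0.996, -0.093, -0.001]
contact_force: [-8.9, 3.9, 6.6]
finger_gap: 0.194
time: 8.3
tool_pos: [0.5546, 0.1681, 0.3696]
tcp_rot: [-0.001, 0.996, -0.093, 0.0]
contact_force: [0.2, 9.1, 0.8]
finger_gap: 0.195
time: 8.7
tool_pos: [0.5508, 0.1569, 0.3696]
tcp_rot: [-0.0, 0.996, -0.093, 0.0]
contact_force: [1.9, 4.0, 1.4]
finger_gap: 0.193
t 8.7 p [0.5508 0.1569 0.3696] xang -10.71 z [ 0.001  0.001 -1.   ] F [1.9 4.  1.4] gap 0.193
knob rel hub tool mm [  46.    14.  -369.6] F tool [ 1.1 -4.3 -1.4]
theta 8.101499651724401
```

```bash
python3 -m crank '[[0,0,0,0,0,0,0],[0,0,0,0,0,0,0],[0,0,0,0,0,0,0],[0,0,0,0,0,-2,0],[0,0,0,0,0,-3,0]]' 
python3 -m crank '[[0,0,0,0,0,-3,0],[0,0,0,-1,3,0,0],[0,0,0,-1,3,0,0],[0,0,0,-1,3,0,0],[0,0,0,-1,3,0,0]]'
python3 -m crank '[[0,0,0,-0.6,2.6,2,-0.5],[0,0,0,0,0,3,-0.5],[0,0,0,0,0,3,-0.5],[0,0,0,0,0,0,-0.5],[0,0,0,0,0,0,-0.5]]'
python3 - <<'E'
from h import *
import pickle
p,R=st()
w=snap('wrist','w3.png');t=snap('top','t3.png');s=snap('side','sd3.png');pickle.dump((w,t,s,p,R),open('s3.pkl','wb'))
E
```

```text
time: 9.2
tool_pos: [0.5503, 0.1563, 0.4184]
tcp_rot: [0.001, 0.996, -0.094, -0.001]
contact_force: [-0.5, 0.5, 0.5]
finger_gap: 0.497
time: 9.7
tool_pos: [0.4882, 0.0449, 0.4492]
tcp_rot: [0.0, 0.996, -0.094, -0.0]
contact_force: [0.5, -0.1, 0.6]
finger_gap: 0.498
time: 10.2
tool_pos: [0.4785, 0.0215, 0.3698]
tcp_rot: [0.0, 0.996, -0.094, -0.0]
contact_force: [0.1, -0.4, 0.5]
finger_gap: 0.75
t 10.2 p [0.4785 0.0215 0.3698] xang -10.76 z [-0.001 -0.001 -1.   ] F [ 0.1 -0.4  0.5] gap 0.75
```

View pics/w3.png

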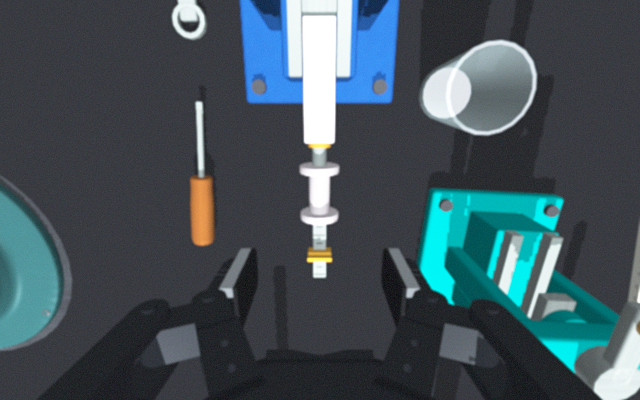

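Run:
```python
from h import *
import pickle
w,t,s,p,R=pickle.load(open('s3.pkl','rb'))
i=w['img'][130:290,270:370]
a=cv2.resize(i,None,fx=3.7,fy=3.7,interpolation=cv2.INTER_CUBIC)
q=proj(s,[.466,-.03,.06]).astype(int);print(q)
b=s['img'][q[1]-40:q[1]+34,q[0]-30:q[0]+30];b=cv2.resize(b,None,fx=8,fy=8,interpolation=cv2.INTER_CUBIC)
c=np.zeros((592,860,3),np.uint8);c[:a.shape[0],:a.shape[1]]=a;c[:b.shape[0],375:375+b.shape[1]]=b
cv2.imwrite('pics/c4.png',c[:,:800,::-1])
```

```text
[320 242]
```

View pics/c4.png

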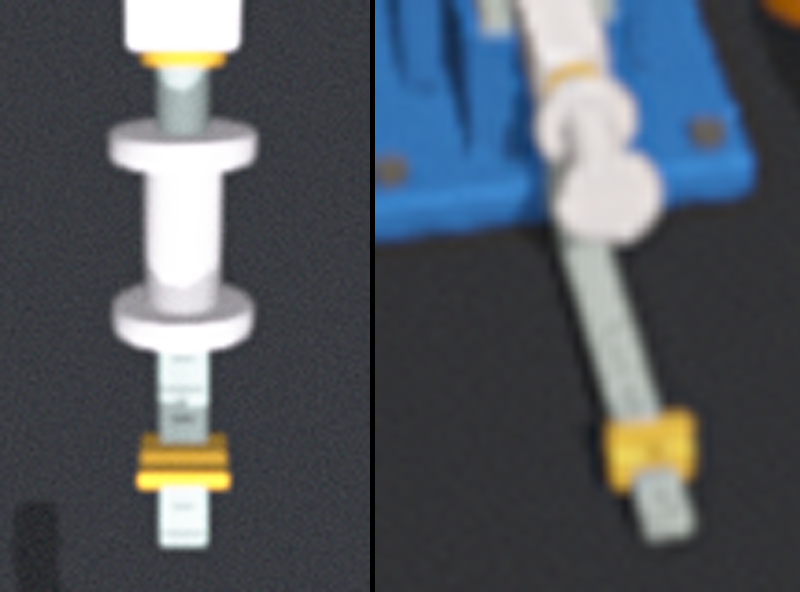

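Run:
```python
from h import *
import pickle
w,t,s,p,R=pickle.load(open('s3.pkl','rb'))
g=p+R[:,2]*.155
def T(n,u,v,z):
    q=onz(w,270+u/3.7,130+v/3.7,z);print(n,q.round(4),((q-g)@R*1000).round(1))
T('discL',112,316,.087);T('discR',255,316,.087);T('inL',109,142,.087);T('inR',257,142,.087)
T('tube end top',183,50,.099)
T('tipL',137,481,.047);T('tipR',230,481,.047);T('tipback',183,471,.047);T('tipfront',183,490,.047)
```

```text
discL [0.4579 0.008  0.087 ] [-17.6  16.9 127.9]
discR [0.492  0.0015 0.087 ] [ 17.1  16.9 127.8]
inL [0.466 0.05  0.087] [-17.5 -25.9 127.8]
inR [0.4995 0.0437 0.087 ] [ 16.6 -25.9 127.8]
tube end top [0.4869 0.069  0.099 ] [ -0.5 -48.4 115.8]
tipL [ 0.449  -0.0588  0.047 ] [-13.8  84.2 167.9]
tipR [ 0.476  -0.0639  0.047 ] [ 13.6  84.2 167.9]
tipback [ 0.463  -0.0581  0.047 ] [ -0.2  80.9 167.9]
tipfront [ 0.4618 -0.0643  0.047 ] [ -0.2  87.2 167.9]
```

```bash
python3 -m crank '[[0,0,0,0,-0.45,2,-0.5],[0,0,0,0,0,3,-0.5],[0,0,0,0,0,3,-0.5],[0,0,0,0,0,3,-0.5],[0,0,0,0,0,1.7,-0.5]]' 70
python3 -m crank '[[0,0,0,0,0,0,0],[0,0,0,0,0,0,1],[0,0,0,0,0,0,1],[0,0,0,0,0,0,1],[0,0,0,0,0,0,1]]'
python3 -m crank '[[0,0,0,0,0,0,1],[0,0,0,0,0,0,1],[0,0,0,0,0,0,1]]'
python3 - <<'E'
from h import *
p,R=st()
w=snap('wrist','w5.png')
E
```

```text
time: 10.85
tool_pos: [0.4792, 0.0263, 0.2413]
tcp_rot: [0.0, 0.996, -0.093, -0.0]
contact_force: [0.8, 0.1, 0.2]
finger_gap: 0.75
time: 11.35
tool_pos: [0.4795, 0.0261, 0.2436]
tcp_rot: [-0.0, 0.996, -0.093, 0.001]
contact_force: [-4.4, -0.5, 12.2]
finger_gap: 0.186
time: 11.65
tool_pos: [0.4795, 0.0261, 0.2436]
tcp_rot: [-0.0, 0.996, -0.094, 0.001]
contact_force: [-4.4, 0.6, 11.5]
finger_gap: 0.182
t 11.65 p [0.4795 0.0261 0.2436] xang -10.73 z [ 0.002  0.001 -1.   ] F [-4.4  0.6 11.5] gap 0.182
```

View pics/w5.png

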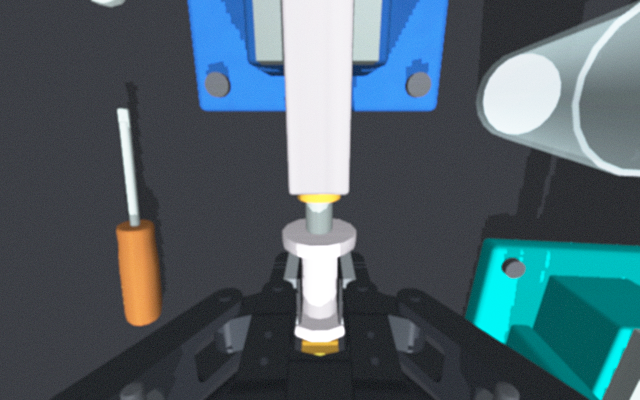

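```bash
python3 -m crank '[[0,0,0,0,0.3,-0.1,1],[0,0,0,0,0.5,-0.1,1],[0,0,0,0,0.5,0,1],[0,0,0,0,0.5,0,1],[0,0,0,0,0.5,0,1]]' 
python3 -m crank '[[0,0,0,0,0.5,0,1],[0,0,0,0,0.5,0,1],[0,0,0,0,0.5,0,1],[0,0,0,0,0.5,0,1],[0,0,0,0,0.5,0,1]]' 
python3 -m crank '[[0,0,0,0,0.5,0,1],[0,0,0,0,0.5,0,1],[0,0,0,0,0.5,0,1],[0,0,0,0,0.4,0,1],[0,0,0,0,0,0,1]]' 
python3 -m crank '[[0,0,0,0,0,0,1],[0,0,0,0,0,0,1]]'
python3 - <<'E'
from h import *
import pickle
p,R=st();print('moved tool mm',((p-[.4795,.0261,.2436])@R*1000).round(1),'Ftool',(sensors.sense()['contact_force']@R).round(1))
w=snap('wrist','w6.png');t=snap('top','t6.png');s=snap('side','s6.png');pickle.dump((w,t,s,p,R),open('s6.pkl','wb'))
q=proj(s,[.4617,-.055,.067]).astype(int)
b=s['img'][q[1]-35:q[1]+35,q[0]-30:q[0]+30];b=cv2.resize(b,None,fx=6,fy=6,interpolation=cv2.INTER_CUBIC)
a=w['img'][0:400,140:580]
c=np.zeros((420,800,3),np.uint8);c[:400,:440]=a;c[:420,440:800]=b
cv2.imwrite('pics/c6.png',c[:,:,::-1]);print(q)
E
```

```text
time: 12.2
tool_pos: [0.4747, 0.0033, 0.2443]
tcp_rot: [-0.0, 0.996, -0.093, 0.0]
contact_force: [3.8, 4.6, -12.9]
finger_gap: 0.188
time: 12.7
tool_pos: [0.4701, -0.0211, 0.2444]
tcp_rot: [-0.0, 0.996, -0.093, 0.0]
contact_force: [3.9, 6.1, -12.6]
finger_gap: 0.185
time: 13.2
tool_pos: [0.4665, -0.0399, 0.2444]
tcp_rot: [-0.0, 0.996, -0.094, 0.0]
contact_force: [2.5, 7.4, -11.7]
finger_gap: 0.184
time: 13.4
tool_pos: [0.4667, -0.0395, 0.2444]
tcp_rot: [-0.0, 0.996, -0.093, 0.0]
contact_force: [3.6, 5.4, -11.0]
finger_gap: 0.183
t 13.4 p [ 0.4667 -0.0395  0.2444] xang -10.72 z [ 0.     0.001 -1.   ] F [  3.6   5.4 -11. ] gap 0.183
moved tool mm [-0.4 66.8 -0.8] Ftool [ 2.6 -6.  11. ]
[322 247]
```

View pics/c6.png

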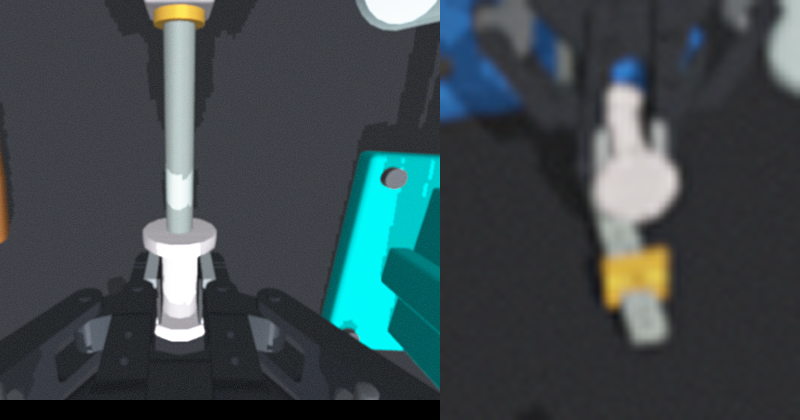

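Run:
```python
from h import *
import pickle
w,t,s,p,R=pickle.load(open('s6.pkl','rb'));w3,t3,s3,p3,R3=pickle.load(open('s3.pkl','rb'))
g3=p3+R3[:,2]*.155
def al(s,u,v,z): q=onz(s,u,v,z);return q.round(4),((q-g3)@R3*1000).round(1)
def blobs(s,lo,hi,roi):
    x0,x1,y0,y1=roi;h=cv2.cvtColor(cv2.resize(s['img'][y0:y1,x0:x1],None,fx=4,fy=4,interpolation=cv2.INTER_CUBIC),cv2.COLOR_RGB2HSV)
    c=np.argwhere(cv2.inRange(h,lo,hi))[:,::-1]/4.
    return c.min(0)+[x0,y0],c.max(0)+[x0,y0],len(c)
for n,S in(('before',s3),('now',s)): print(n,'yellow',blobs(S,(15,120,90),(32,255,255),(305,340,248,275)))
print('face now',al(s,324.8,242.7,.087))
# face before: crop (610-375)/8+290, 193/8+202
print('face before',al(s3,290+235/8,202+193/8,.087))
for v in (253.5,254,254.5,255,255.5): print('tip row',v,al(s,325.5,v,.047))
# predicted pixels if exactly above
y=84.2
for n,dy,dz in(('face centre',y+3,127.8),('tip back',y-2,167.8),('tip front',y+2,167.8)): print(n,proj(s,g3+R3@np.array([-.2,dy,dz])/1000))
# tube end check by wrist 
for n,S in(('w3',w3),('w6',w)): pass
print('tube collar/end px expected now (z=.099, fixed tube):',proj(w,[.4869,.069,.099]))
```

```text
before yellow (array([318.5, 253. ]), array([330. , 263.5]), 1276)
now yellow (array([318.75, 252.75]), array([330.25, 263.5 ]), 1280)
face now (array([ 0.4638, -0.0619,  0.087 ]), array([  1.3,  84.4, 127.9]))
face before (array([0.4761, 0.005 , 0.087 ]), array([  0.9,  16.5, 127.8]))
tip row 253.5 (array([ 0.4673, -0.0595,  0.047 ]), array([  4.3,  81.4, 167.9]))
tip row 254 (array([ 0.4666, -0.0612,  0.047 ]), array([  3.9,  83.3, 167.9]))
tip row 254.5 (array([ 0.4659, -0.063 ,  0.047 ]), array([  3.5,  85.1, 167.9]))
tip row 255 (array([ 0.4651, -0.0647,  0.047 ]), array([  3.1,  86.9, 167.9]))
tip row 255.5 (array([ 0.4644, -0.0664,  0.047 ]), array([  2.7,  88.8, 167.9]))
face centre [324.4560439  243.45626406]
tip back [323.86522339 253.90912086]
tip front [324.18285354 254.95088562]
tube collar/end px expected now (z=.099, fixed tube): [320.57554282   1.9400751 ]
```

```bash
python3 -m crank '[[0,0,0,0,0.05,0.1,1],[0,0,0,0,0,0,1],[0,0,0,0,0,0,1],[0,0,0,0,0,0,1],[0,0,0,0,0,0,1]]'
python3 - <<'E'
from h import *
import pickle
p,R=st();print('moved tool mm',((p-[.4795,.0261,.2436])@R*1000).round(1),'Ftool',(sensors.sense()['contact_force']@R).round(1))
w=snap('wrist');w3,t3,s3,_,_=pickle.load(open('s3.pkl','rb'));t=snap('top');a0,b0=pickle.load(open('s0.pkl','rb'))
print('white->yellow at col 320 rows0-12',w['img'][0:12,320].tolist(),proj(w,[.4869,.069,.099]))
cv2.imwrite('pics/fin.png',np.hstack([cv2.resize(x['img'][130:250,170:370],None,fx=2,fy=2,interpolation=cv2.INTER_CUBIC) for x in(a0,t)])[:,:,::-1])
E
```

```text
time: 14.05
tool_pos: [0.4667, -0.0399, 0.2438]
tcp_rot: [-0.001, 0.996, -0.093, 0.0]
contact_force: [-0.6, 8.4, 2.6]
finger_gap: 0.183
t 14.05 p [ 0.4667 -0.0399  0.2438] xang -10.71 z [ 0.001  0.001 -1.   ] F [-0.6  8.4  2.6] gap 0.183
moved tool mm [-0.3 67.3 -0.3] Ftool [-2.1 -8.2 -2.6]
white->yellow at col 320 rows0-12 [[155, 152, 160], [147, 143, 144], [187, 155, 121], [245, 202, 104], [255, 229, 92], [254, 232, 93], [254, 234, 95], [253, 232, 90], [253, 231, 91], [253, 231, 92], [253, 231, 87], [253, 232, 92]] [3.19916989e+02 7.76910345e-02]
```

View pics/fin.png

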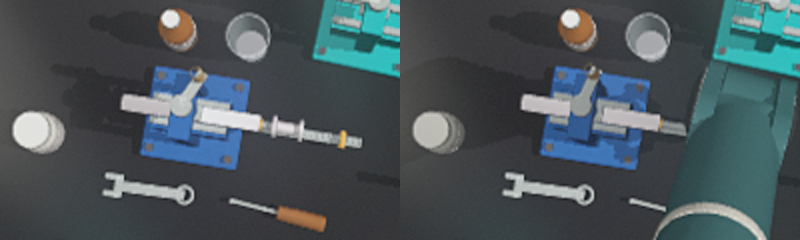

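```bash
python3 -c "
from rig import job_done
print(job_done())"
```

```text
the job is handed in; nothing more can be done
None
```

I clamped the tube, drew the rod out until its outer disc stands over the pointer, and handed the job in with the spool still held at 70 N, about 14 s into the 51 s limit.

- **Clamping:** I turned the crank clockwise almost one full turn, to about 8.1 rad (firm from 7.3, stop at 8.4). That angle is worked out from the knob's measured position. I did not look directly at the jaw on the tube.
- **Drawing out:** I pinched the spool across its waist and pulled it 67.3 mm, the distance measured in the wrist view. At the end the gripper felt 8.2 N along the rod, about what the spring should give there.
- **Disc against pointer:** the checks disagree slightly. The side view, taken 0.5 mm before the final position, put the disc about 1 mm short of the pointer. The first top view gave a travel of 67.9 mm, while the sizes in the wrist view suggest it may read about 1 mm long. I take the alignment as good to roughly ±1 mm.
- **Tube, pointer and bystanders:** the tube end stayed put to within the 2 mm calibration, and the pointer looked unmoved in the side view. The reagent bottle, beaker, jar and spanner look unmoved in the before and after top views. The arm hid most of the screwdriver in the last top view, and the dish and wash bottle were outside that crop, so I did not check those three at the end. The arm did not work near them.

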